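# Lay a jar in the labelling cradle

## Task

Get the amber jar that stands in front of the roller cradle ready for labelling, only by pushing it, never gripping or lifting it. Slide it, standing, into the recess in the middle of the cradle's low front bar, push it near the top so that it tips over the bar and lies on its side on the two rollers with its lid towards the end stop, then push on its base until the lid sits fully home against the stop. Leave it lying there and do not disturb the label roll, the labelled jar, the tin or the marker.

Things in the scene. Friction and masses are not known exactly. Their poses are not given: they have to be found in the camera images.
- jar: Dark amber glass jar with a black screw lid, no label on its body, no sticker on its lid, closed and rigid, about 165 g, standing upright on the table 50 to 100 mm in front of the cradle, on the side away from the end stop. Body 67.6 mm across up to 66 mm high, lid 65.6 mm across, 78 mm high in all. Origin at the centre of its underside, z up through the lid.
- jar_middle (a point): Centre of the jar, on its axis 39 mm above its underside; 39 mm above the table when it stands, about 43.5 mm when it lies on the rollers.
- jar_lid (a point): Centre of the top face of the jar's lid, on its axis 78 mm above its underside.
- cradle: Low metal labelling cradle, 120 mm long, 84 mm wide (126 mm over two screw lugs), screwed down, does not move. Origin at table level in the middle of its front end; x points along it from front bar to end stop, y across, z up. Front bar 8 mm high, with a recess 36 mm wide and 7 mm deep in its middle for the jar's round foot; side rails 14 mm high, 34 to 42 mm either side of the middle.
- roller_bed (a point): Where the lying jar's axis runs, 50 mm behind the cradle's front end and 43.5 mm above the table, midway over two free-turning black rollers. These are 12 mm thick, lie along the cradle's x from 16 to 91 mm, 18 mm to either side of the middle, tops 14 mm above the table.
- front_edge (a point): Middle of the cradle's front end, at the top of the front bar, 8 mm above the table. A jar standing in the recess has its axis 29 mm in front of this. Pushed 60 mm up it turns about this edge: the pushed side swings forward and up, and a finger that does not rise with it may jam it. Leaning about 50 degrees it falls onto the rollers, base up to 12 mm in front of this point.
- stop_face (a point): Centre of the black rubber pad on the end stop (an upright plate 60 mm wide, 56 mm high) that the lid must touch: 92 mm from the cradle's front end along the cradle's x, 43.5 mm above the table. The pad looks towards the front bar.
- label_roll: White roll of stickers on a card core, 66 mm across, 30 mm high, lying flat; leave alone. Origin at the centre of its underside.
- labelled_jar: Amber jar with a black lid and a pale label on its body, 68 mm across, 78 mm high, standing; leave alone. Origin at the centre of its underside.
- wick_tin: Round grey tin with a press lid, 68 mm across, 36 mm high; leave alone. Origin at the centre of its underside.
- marker: Felt marker with a black cap, 134 mm long, 14 mm thick, lying; leave alone. Origin at the middle of its underside, y along the barrel.
Mind the look-alikes: they are no part of the job. What is shaped like the jar but pink, purple or turquoise is not meant.

How it is judged:
On the way, in this order (a step that is already met when the one before it is completed fails the run):
1. the jar, still standing, stands in the recess of the front bar (x of jar in the frame of cradle above -0.036 m and y of jar in the frame of cradle between -0.012 and 0.012 m and angle between jar's own z axis and vertical below 0.35 rad), for 0.05 s.
2. the jar has been tipped over and lies along the rollers, lid towards the stop (angle between jar's own z axis and vertical between 1.45 and 1.69 rad and x of jar_lid in the frame of cradle above 0.05 m and angle between the z axis of jar and the x axis of cradle, either way round below 0.15 rad), for 0.1 s.
At the end, for the whole second after the job is handed in: The jar lies at rest on both rollers, its axis along the cradle within 4 degrees and 6 mm of the middle, with the lid's top face within 3.5 mm of the end stop's pad (x of jar_lid in the frame of cradle between 0.0885 and 0.095 m and y of jar_middle in the frame of cradle between -0.006 and 0.006 m and height (world z) of jar_middle between 0.039 and 0.048 m and angle between the z axis of jar and the x axis of cradle, either way round below 0.07 rad and linear speed of jar below 0.02 m/s and angular speed of jar below 0.3 rad/s); the robot touches nothing.
It fails at once if the jar was lifted or carried instead of pushed (height (world z) of jar_middle above 0.07 m or (angle between jar's own z axis and vertical below 0.12 rad and height (world z) of jar_middle above 0.05 m)).
It fails at once if the jar was knocked over before it had come up to the cradle's bar (angle between jar's own z axis and vertical above 0.6 rad and x of jar_middle in the frame of cradle below -0.055 m).
It fails at once if the label roll, the labelled jar, the tin or the marker was disturbed (distance of any of label_roll, labelled_jar, wick_tin, marker from where it was at the start of the episode above 0.02 m or angle between any of label_roll, labelled_jar, wick_tin's own z axis and vertical above 0.5 rad).
It also fails if it takes over 64 s, if anything falls off the work surface, if the arm or the gripper's body presses on something with over 40 N, if the wrist force passes 120 N, or if a joint passes its speed limit or range.

## Robot

A 6-joint arm with a two-finger parallel gripper is mounted at the origin on the work surface; the furniture and walls round the work are solid. World frame = base frame: x ahead of the robot, y to its left, z up, the work surface at z = 0. Lengths are in m, angles in rad, forces in N, time in s.
With the tool pointing down it reaches from about 0.25 to 0.725 m from the base axis. Payload 4 kg.
Tool frame: the origin (TCP) lies midway between the tips of the shut fingers; the grasp point (between the pads) lies 19 mm behind it; z points along the fingers, y is the line along which they close (so a half turn about z gives the same grasp; the last joint's range is limited). The gripper opens to 85 mm and grips with 20 to 120 N. Pads are 22 mm wide; open, the fingers measure 114 mm over their backs; the gripper's body (76 mm by 85 mm) begins 54 mm behind the grasp point. The pads swing forward as they close: fully open they stand 13 mm farther back than shut.
Start: joints at [-1.126, 0.241, 0.005, 1.335, 0, 1.571], TCP at [0.215, -0.451, 0.231] pointing down, gripper open.
Joint ranges: [-2.72, 2.72], [-1.05, 1.87], [-1.09, 1.28], [-1.99, 2.15], [-1.42, 1.44], [-3.14, 3.14]. Speed limits (rad/s): [2.79, 2.79, 3.14, 3.14, 3.14, 3.14].

## Interface

Orientations are given as a unit quaternion [x, y, z, w].
In Python, from workcell import status, camera, get_calibration, ticket gives the robot as it stands.
- The arm moves only by the shell command python3 -m creep 'ROWS' [OPENING]. ROWS is JSON, a list of rows, each a list of 6 numbers: the shift along the world's x, y, z in cm, then the turn, a rotation vector about the world's x, y, z in degrees. A call has 1 to 8 rows; each row shifts and turns the commanded pose from where the row before left it; what a row does not reach is not made up. A row lasts 1/10 s, in which the tool goes at most 50 mm and 8.59 degrees, less where a joint would pass 70% of its speed; a pose out of reach is approached as far as the arm can. A call is refused whole if a number of a shift passes 5 or a number of a turn 8.59, either way. A call with a gripper value outside its range is refused whole. OPENING is the opening, from -1 (shut) to 1 (fully open), so that 0 is half open, set as the call begins (- or left out, the last holds). The fingers move at their own pace and stop on an object; the grip force is fixed at half the most. Time passes only in rows, so rows that do not move let the fingers close. It gives the time, the measured TCP pose, the force, the opening and the grip force at its end, in the units of the state.
- status.get_obs(): the state, without advancing time (a new reading comes with each control period).
- camera(name): name is "side" or "top"; returns the picture (384x512x3 uint8, red, green, blue); there is no depth.
- get_calibration(name): a dict with "fx", "fy", "cx", "cy" (pixels), "k1" (the pictures are not rectified: a ray, as slopes to the right and down, at radius r is drawn at 1 + k1 r^2 times it, then the intrinsics apply), "rvec" (rotation vector, rad) and "tvec" (3), from world to camera coordinates, as OpenCV has them. Camera axes: x right, y down, z forward; pixel columns grow to the right and rows downward; lengths in m; the calibration is good to about 2 mm. A picture is of the moment at which its call begins. get_calibration takes no time and is no camera call.
- ticket.job_done(): hands the job in; it is judged then, once.
The state is a dict: "clock": time; "joint_pos": joint angles; "joint_vel": joint speeds; "tau": joint torques, N m; "eef_pos": TCP position; "tool_rot": TCP orientation; "ft_force": force on the tool from outside, world axes, zero at the start; "ft_torque": the same for the moment, N m; "grip_width": finger opening in m; "grasp_force": force on a finger pad.
Only numpy, scipy, OpenCV 4.12 (cv2) and the standard library are available. Lean on these libraries where they do the work, as an engineer would, in place of code of your own. Each camera call takes 0.05 s, during which the arm holds its last target. There are 200 camera calls.

## Working session

There is one attempt and no reset: what is moved stays moved. The work goes in short steps, Python scripts to look and compute and a shell command to move; the robot and the scene stay as the last step left them, time stands still between calls to the robot, and variables do not carry over. Pictures are saved under pics/ and viewed, at most 10 in all, crops included, and the job is handed in when it is done.

```bash
ls; mkdir -p pics
cat > h.py <<'E'
import numpy as np,cv2
from workcell import status,camera,get_calibration,ticket
def ray(name,u,v):
    c=get_calibration(name);xd=np.array([(u-c['cx'])/c['fx'],(v-c['cy'])/c['fy']]);x=xd.copy()
    for _ in range(30): x=xd/(1+c['k1']*(x@x))
    R=cv2.Rodrigues(np.array(c['rvec'],float))[0];t=np.array(c['tvec'],float).ravel()
    return -R.T@t,R.T@np.array([x[0],x[1],1])
def onz(name,u,v,z):
    o,d=ray(name,u,v);return o+d*(z-o[2])/d[2]
def proj(name,P):
    c=get_calibration(name);R=cv2.Rodrigues(np.array(c['rvec'],float))[0];p=R@np.array(P,float)+np.array(c['tvec'],float).ravel()
    x=p[:2]/p[2];x=x*(1+c['k1']*(x@x));return np.array([c['fx']*x[0]+c['cx'],c['fy']*x[1]+c['cy']])
def snap(name,f):
    im=camera(name);cv2.imwrite('pics/'+f,im[:,:,::-1]);return im
E
python3 - <<'E'
from h import *
a=snap('top','t0.png');b=snap('side','s0.png')
for n in('top','side'): print(n,ray(n,256,192),get_calibration(n)['fx'])
print(status.get_obs()['tool_rot'],status.get_obs()['grip_width'])
E
```

```text
pics
top (array([0.37762913, 0.01842777, 1.11248818]), array([ 0.1302806 , -0.00912536, -0.99179777])) 451.37787431082256
side (array([-0.08723737,  1.16108149,  0.68128715]), array([ 0.40170114, -0.81278128, -0.42246834])) 480.81631910829896
[ 9.75373463e-01  2.20557656e-01 -2.12823167e-04 -9.39848537e-04] 0.08535726280149505
```

View pics/t0.png

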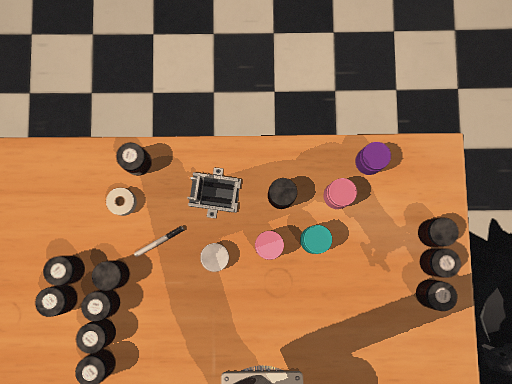

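View pics/s0.png

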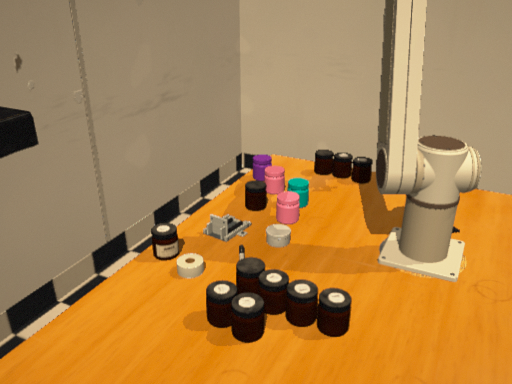

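The pictures show the cradle at top (215,192). Look-alikes with dark lids at top: (283,193), plain and by the cradle; (107,275), plain in the left group; (438,233), plain on the right; (133,157), the labelled jar; plus stickered ones at (62,270), (53,300), (98,305), (92,337), (92,370), (445,262), (440,295). By the description I choose (283,193). I'll check it in one crop.

Run:
```python
from h import *
a=cv2.imread('pics/t0.png');b=cv2.imread('pics/s0.png')
A=cv2.resize(a[140:270,170:340],None,fx=4,fy=4,interpolation=cv2.INTER_CUBIC)[:,:]
cv2.imwrite('pics/c0.png',A)
B=cv2.resize(b[150:270,180:320],None,fx=5,fy=5,interpolation=cv2.INTER_CUBIC)
cv2.imwrite('pics/c1.png',B)
g=cv2.cvtColor(a,cv2.COLOR_BGR2GRAY)
# lid
for n,im,(x0,y0,x1,y1) in(('top',a,(262,170,302,215)),):
    hsv=cv2.cvtColor(im,cv2.COLOR_BGR2HSV)
    m=np.zeros(g.shape,np.uint8);m[y0:y1,x0:x1]=(im[y0:y1,x0:x1].max(2)<70)*255
    cs,_=cv2.findContours(m,0,1);c=max(cs,key=cv2.contourArea);print(cv2.minEnclosingCircle(c),cv2.boundingRect(c),cv2.contourArea(c))
    (u,v),r=cv2.minEnclosingCircle(c);print(onz(n,u,v,.078),onz(n,u+r,v,.078)-onz(n,u,v,.078))
print(onz('top',215,192,.01))
```

```text
((282.4615478515625, 193.23077392578125), 15.74679946899414) (268, 178, 29, 31) 669.0
[ 0.51001544 -0.05217109  0.078     ] [-0.00038101 -0.0363434   0.        ]
[0.52348554 0.10922363 0.01      ]
```

View pics/c0.png

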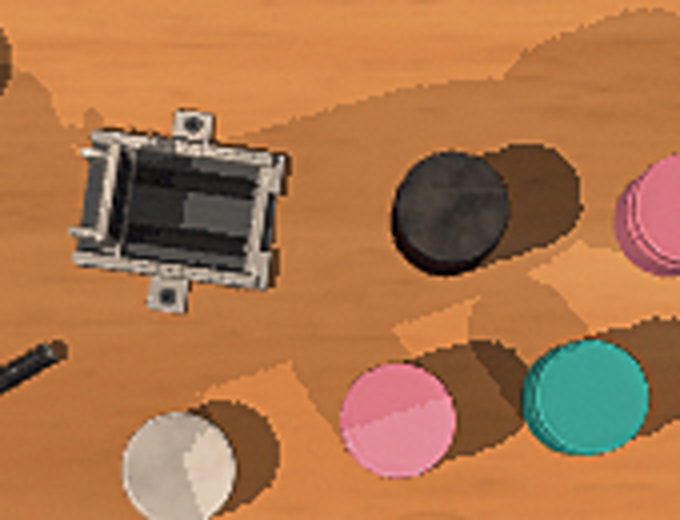

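View pics/c1.png

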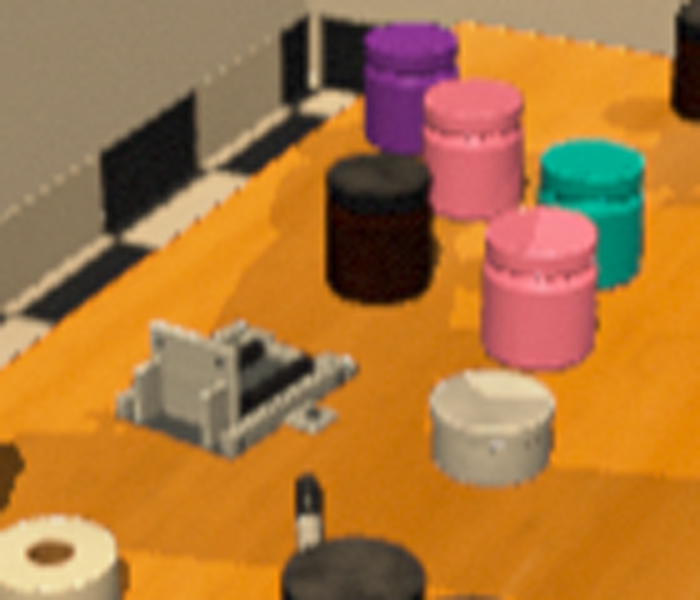

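The crops show the chosen jar at top (283,193) with a plain lid and an unlabelled dark body (side (255,195)). The cradle's front bar faces it at about (238,195), and the end stop is on the left at about (195,191). Next I'll measure the cradle by its outer edges.

Run:
```python
from h import *
a=cv2.imread('pics/t0.png')
hsv=cv2.cvtColor(a,cv2.COLOR_BGR2HSV)
roi=np.zeros(a.shape[:2],bool);roi[160:222,184:246]=1
m=roi&((hsv[...,1]<90))
def fit(pts,z):
    W=np.array([onz('top',u,v,z)[:2] for u,v in pts]);
    for _ in range(4):
        l=cv2.fitLine(W.astype(np.float32),cv2.DIST_HUBER,0,1e-6,1e-6).ravel();n=np.array([-l[1],l[0]]);r=(W-l[2:])@n
        W=W[np.abs(r)<max(.0025,0)] if _>0 else W[np.abs(r)<.006]
    return l,len(W)
cols=[x for x in range(203,236)]
up=[(x,np.where(m[:,x])[0].min()-.5) for x in cols if not 211<=x<=225]
dn=[(x,np.where(m[:,x])[0].max()+.5) for x in cols if not 204<=x<=219]
fr=[(np.where(m[y])[0].max()+.5,y) for y in range(182,210)]
print(fr)
for n,p,z in(('up',up,.014),('dn',dn,.014),('frt',fr,.008)):
    l,k=fit(p,z);print(n,l,k,np.degrees(np.arctan2(l[1],l[0])))
for u,v in((218.2,171.2),(211.8,213.8)): print('lug',onz('top',u,v,.004))
A=cv2.resize(a[160:222,184:246],None,fx=9,fy=9,interpolation=cv2.INTER_CUBIC);cv2.imwrite('pics/c2.png',A)
print(onz('top',283.2,192.7,.078))
# side view: jar base & front edge checks
print(proj('side',[.51,-.052,.078]),proj('side',[.51,-.052,0]))
```

```text
[(np.float64(240.5), 182), (np.float64(240.5), 183), (np.float64(240.5), 184), (np.float64(240.5), 185), (np.float64(239.5), 186), (np.float64(239.5), 187), (np.float64(239.5), 188), (np.float64(238.5), 189), (np.float64(238.5), 190), (np.float64(238.5), 191), (np.float64(238.5), 192), (np.float64(238.5), 193), (np.float64(237.5), 194), (np.float64(237.5), 195), (np.float64(237.5), 196), (np.float64(237.5), 197), (np.float64(237.5), 198), (np.float64(237.5), 199), (np.float64(237.5), 200), (np.float64(236.5), 201), (np.float64(236.5), 202), (np.float64(237.5), 203), (np.float64(237.5), 204), (np.float64(237.5), 205), (np.float64(237.5), 206), (np.float64(236.5), 207), (np.float64(236.5), 208), (np.float64(236.5), 209)]
up [0.14611527 0.9892676  0.56393707 0.09692488] 18 81.59813
dn [0.15325725 0.9881863  0.47666568 0.08602276] 17 81.18426
frt [ 0.988494   -0.15126011  0.51450557  0.05237261] 28 -8.699958
lug [0.57635702 0.10166246 0.004     ]
lug [0.47022574 0.11768215 0.004     ]
[ 0.51123325 -0.05389738  0.078     ]
[256.66304009 184.11276268] [256.67148792 206.74997806]
```

View pics/c2.png

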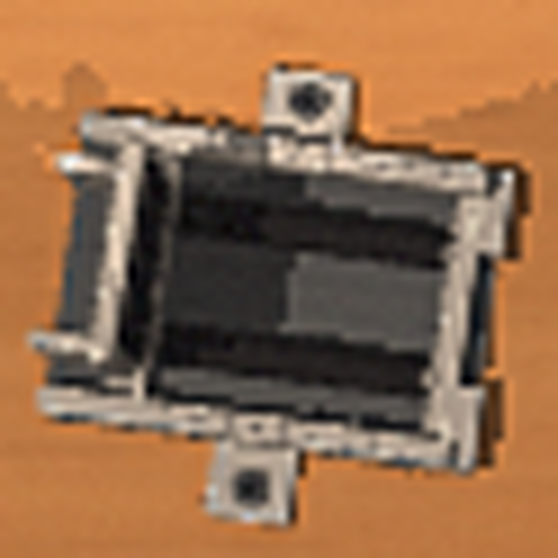

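Cradle: the width comes out at 84.6 mm (given 84). Its x axis is (0.150, 0.989), and the front edge is at about (0.514, 0.052). The jar is at about (0.511, -0.053), which puts its near face about 71 mm in front of the bar, inside the given 50–100 mm. I'll push with half-open fingers so that two contacts centre the jar.

```bash
python3 -m creep '[[1.8,2.15,0,0,0,7],[1.8,2.15,0,0,0,7],[1.8,2.15,0,0,0,7],[1.8,2.15,0,0,0,7],[1.8,2.15,0,0,0,7],[1.8,2.15,0,0,0,7],[1.8,2.15,0,0,0,7],[1.8,2.15,0,0,0,7]]' 0
python3 -m creep '[[1.8,2.15,0,0,0,0],[1.8,2.15,0,0,0,0],[1.8,2.15,0,0,0,0],[1.8,2.15,0,0,0,0],[1.8,2.15,0,0,0,0],[1.8,2.15,0,0,0,0],[1.8,2.15,0,0,0,0],[1.8,2.15,0,0,0,0]]'
python3 -m creep '[[0,0,0,0,0,0],[0,0,0,0,0,0]]'
```

```text
clock: 0.9
eef_pos: [0.3595, -0.2782, 0.2309]
tool_rot: [0.756, 0.655, -0.0, -0.0]
ft_force: [1.3, -1.0, -0.0]
grip_width: 0.0433
grasp_force: 0.0
clock: 1.7
eef_pos: [0.5034, -0.1063, 0.2308]
tool_rot: [0.758, 0.653, -0.0, -0.0]
ft_force: [0.4, -0.8, 0.0]
grip_width: 0.043
grasp_force: 0.0
clock: 1.9
eef_pos: [0.5028, -0.1069, 0.2306]
tool_rot: [0.757, 0.653, -0.001, -0.001]
ft_force: [0.3, 0.1, 0.4]
grip_width: 0.0423
grasp_force: 0.0
```

```bash
python3 -m creep '[[0,0,-3,0,0,0],[0,0,-3,0,0,0],[0,0,-3,0,0,0],[0,0,-3,0,0,0],[0,0,-3,0,0,0],[0,0,-3,0,0,0],[0,0,-2,0,0,0],[0,0,-1,0,0,0]]'
python3 -m creep '[[0,0,0,0,0,0],[0,0,0,0,0,0]]'
python3 - <<'E'
from h import *
a=snap('top','t1.png');b=snap('side','s1.png')
A=cv2.resize(a[140:260,170:320],(750,600));cv2.imwrite('pics/c3.png',A)
E
```

```text
clock: 2.7
eef_pos: [0.5007, -0.108, 0.0193]
tool_rot: [0.758, 0.652, -0.001, -0.002]
ft_force: [0.1, -0.1, -0.2]
grip_width: 0.0425
grasp_force: 0.0
clock: 2.9
eef_pos: [0.5035, -0.1079, 0.0221]
tool_rot: [0.758, 0.652, 0.0, 0.0]
ft_force: [-0.3, 0.8, 0.2]
grip_width: 0.0425
grasp_force: 0.0
```

View pics/c3.png

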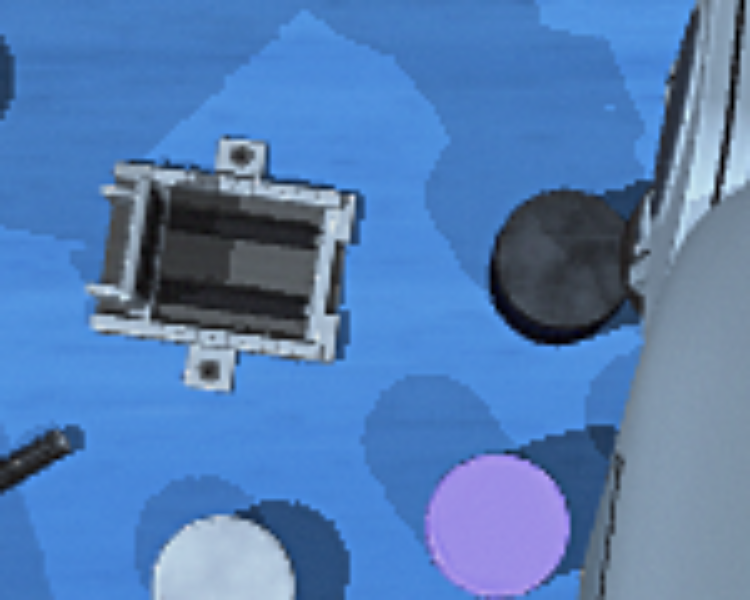

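The crop shows the jar still at top (283,193) (the crop's colours are red/blue swapped), with the fingers in the gap behind it at about (297,192). Now I push slowly, almost entirely along +y.

```bash
python3 -m creep '[[0.1,0.6,0,0,0,0],[0.1,0.6,0,0,0,0],[0.1,0.4,0,0,0,0],[0,0.3,0,0,0,0],[0,0.3,0,0,0,0],[0,0.4,0,0,0,0],[0,0.4,0,0,0,0],[0,0.5,0,0,0,0]]'
python3 -m creep '[[0,0.5,0,0,0,0],[0,0.5,0,0,0,0],[0,0.5,0,0,0,0],[0,0.5,0,0,0,0],[0,0.5,0,0,0,0],[0,0.5,0,0,0,0],[0,0.5,0,0,0,0],[0,0.3,0,0,0,0]]'
cat >> h.py <<'E'
def lid(im,box,z=.078):
    x0,y0,x1,y1=box;m=np.zeros(im.shape[:2],np.uint8);m[y0:y1,x0:x1]=(im[y0:y1,x0:x1].max(2)<75)*255
    cs,_=cv2.findContours(m,0,1);c=max(cs,key=cv2.contourArea);(u,v),r=cv2.minEnclosingCircle(c);return u,v,r,onz('top',u,v,z)
F=np.array([.5144,.0524]);D=np.array([.150,.9887]);Y=np.array([-.9887,.150])
def cr(p): q=np.array(p)[:2]-F;return np.round([q@D*1000,q@Y*1000],1)
E
python3 - <<'E'
from h import *
a=snap('top','t2.png');o=status.get_obs();print(o['eef_pos'],cr(o['eef_pos']),o['ft_force'])
g=a[150:235,180:320,::-1];cv2.imwrite('pics/c4.png',cv2.resize(g,(790,480),interpolation=cv2.INTER_CUBIC))
E
```

```text
clock: 3.8
eef_pos: [0.506, -0.0722, 0.0213]
tool_rot: [0.758, 0.653, -0.0, -0.0]
ft_force: [-0.1, -0.6, 0.7]
grip_width: 0.043
grasp_force: 0.0
clock: 4.6
eef_pos: [0.5061, -0.0338, 0.0213]
tool_rot: [0.758, 0.653, -0.0, -0.0]
ft_force: [0.8, -0.4, 0.3]
grip_width: 0.0426
grasp_force: 0.0
[ 0.50607202 -0.03352443  0.02125764] [-86.2  -4.7] [ 0.53035164  0.57029195 -0.3740448 ]
```

View pics/c4.png

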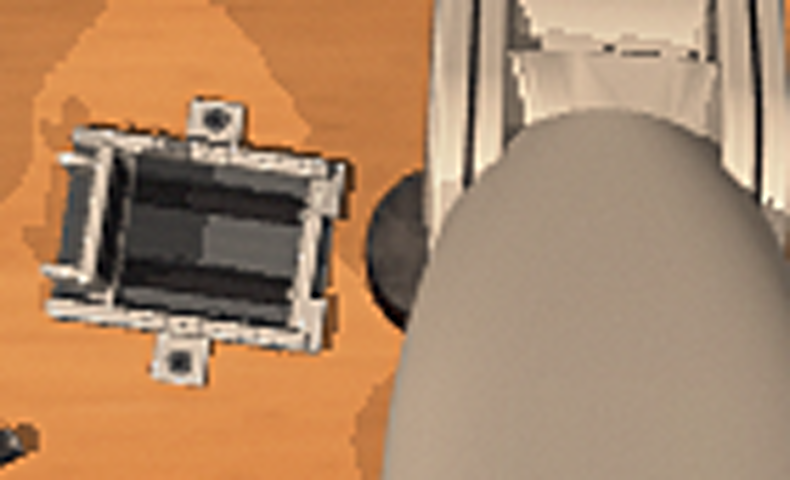

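The crop shows the jar upright at about top (258,195), with its left edge at (245,195), some 20 mm short of its seat. This agrees with the fingers' position, which puts the jar at x of about -49 mm in the cradle frame.

```bash
python3 -m creep '[[-0.1,0.3,0,0,0,0],[0,0.3,0,0,0,0],[-0.1,0.3,0,0,0,0],[0,0.3,0,0,0,0],[0,0.2,0,0,0,0]]'
python3 -m creep '[[0,0.2,0,0,0,0],[0,0.1,0,0,0,0],[0,0.1,0,0,0,0]]'
python3 -m creep '[[0,0.1,0,0,0,0],[0,0.1,0,0,0,0]]'
python3 - <<'E'
from h import *
o=status.get_obs();print(cr(o['eef_pos']))
E
```

```text
clock: 5.15
eef_pos: [0.504, -0.0201, 0.0213]
tool_rot: [0.758, 0.653, -0.0, -0.0]
ft_force: [0.6, -1.2, 0.6]
grip_width: 0.0429
grasp_force: 0.0
clock: 5.45
eef_pos: [0.5041, -0.0163, 0.0213]
tool_rot: [0.758, 0.653, -0.0, -0.0]
ft_force: [-0.9, -1.4, 0.0]
grip_width: 0.0428
grasp_force: 0.1
clock: 5.65
eef_pos: [0.5041, -0.0144, 0.0213]
tool_rot: [0.758, 0.653, -0.0, -0.0]
ft_force: [-0.3, -0.2, 0.1]
grip_width: 0.0429
grasp_force: 0.1
[-67.5   0.1]
```

```bash
for i in 1 2 3; do python3 -m creep '[[0,0.1,0,0,0,0]]' | egrep 'eef|ft'; done
```

```text
eef_pos: [0.5043, -0.0137, 0.0214]
ft_force: [-0.3, -2.9, 1.3]
eef_pos: [0.5044, -0.0132, 0.0215]
ft_force: [-0.1, -5.4, 2.3]
eef_pos: [0.5045, -0.0128, 0.0217]
ft_force: [-0.2, -8.1, 3.9]
```

The jar is seated: TCP at -66 mm puts its axis at -28.8 mm, y about 0, with the force rising. Now I back off, raise the fingers to about 60 mm and touch near the top.

```bash
python3 -m creep '[[-0.1,-0.5,0,0,0,0],[-0.1,-0.7,0,0,0,0],[0,0,1,0,0,0],[0,0,1.2,0,0,0],[0,0,1,0,0,0],[0,0,0,0,0,0]]'
python3 -m creep '[[0.1,0.5,0,0,0,0],[0.1,0.4,0,0,0,0],[0,0,0,0,0,0]]'
python3 - <<'E'
from h import *
o=status.get_obs();print(cr(o['eef_pos']),o['eef_pos'],o['ft_force'])
b=camera('side');cv2.imwrite('pics/c5.png',cv2.resize(b[130:250,190:330,::-1],(700,600),interpolation=cv2.INTER_CUBIC))
E
```

```text
clock: 6.55
eef_pos: [0.504, -0.0232, 0.0556]
tool_rot: [0.758, 0.653, 0.002, 0.001]
ft_force: [0.9, -0.5, 0.6]
grip_width: 0.0426
grasp_force: 0.0
clock: 6.85
eef_pos: [0.5043, -0.0139, 0.0531]
tool_rot: [0.757, 0.653, -0.0, 0.0]
ft_force: [0.8, -1.2, 1.2]
grip_width: 0.0426
grasp_force: 0.3
[-67.   0.] [ 0.50431887 -0.01385214  0.05309636] [ 0.75607904 -1.15767664  1.15612516]
```

View pics/c5.png

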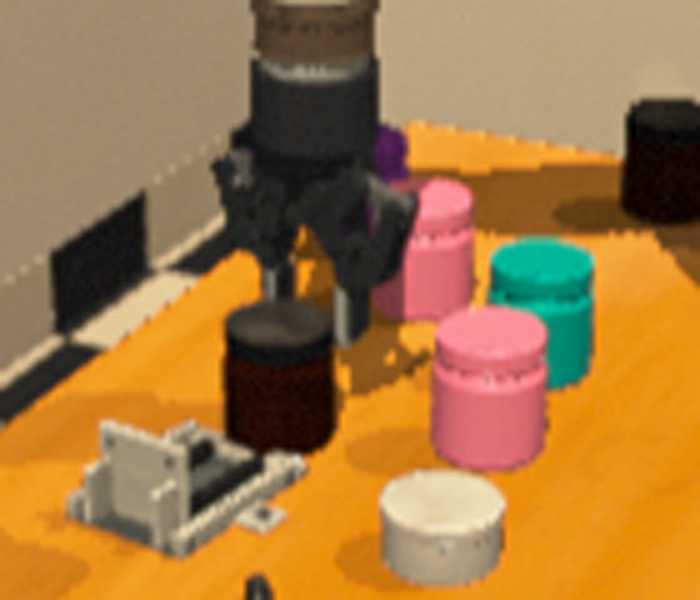

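The side crop shows the jar upright against the front bar (side (246,205)), with both fingertips behind it near the lid. Now I tip it along the arc about the front edge.

```bash
python3 -m creep '[[0.03,0.27,0.12,0,0,0],[0.04,0.24,0.22,0,0,0],[0.04,0.24,0.22,0,0,0],[0.04,0.24,0.22,0,0,0],[0.04,0.27,0.18,0,0,0],[0.04,0.27,0.18,0,0,0],[0.04,0.27,0.18,0,0,0],[0.04,0.27,0.18,0,0,0]]'
python3 -m creep '[[0.05,0.3,0.13,0,0,0],[0.05,0.3,0.13,0,0,0],[0.04,0.3,0.13,0,0,0],[0.04,0.3,0.13,0,0,0]]'
python3 - <<'E'
from h import *
o=status.get_obs();print(cr(o['eef_pos']))
b=camera('side');cv2.imwrite('pics/c6.png',cv2.resize(b[130:250,190:330,::-1],(700,600),interpolation=cv2.INTER_CUBIC))
E
```

```text
clock: 7.7
eef_pos: [0.5072, 0.0067, 0.0685]
tool_rot: [0.758, 0.653, 0.0, -0.0]
ft_force: [-0.1, -0.9, 0.6]
grip_width: 0.0428
grasp_force: 0.5
clock: 8.1
eef_pos: [0.5091, 0.0187, 0.0736]
tool_rot: [0.758, 0.653, 0.0, -0.0]
ft_force: [0.2, 0.4, 0.9]
grip_width: 0.0428
grasp_force: 0.6
[-34.1   0.2]
```

View pics/c6.png

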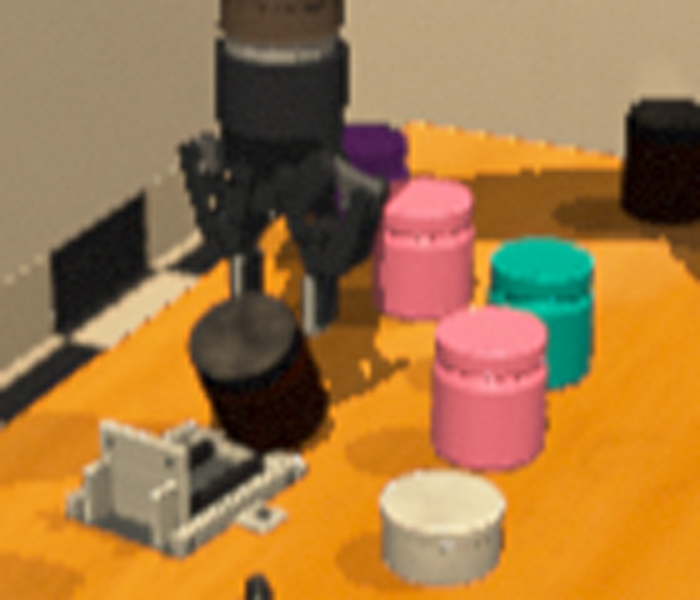

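The crop shows the jar tipping about the bar at about 30°, with its lid at side (239,197) leaning towards the stop. I'll carry on until it falls.

```bash
python3 -m creep '[[0.05,0.31,0.07,0,0,0],[0.05,0.31,0.07,0,0,0],[0.05,0.31,0.07,0,0,0],[0.05,0.31,0.07,0,0,0],[0.05,0.32,0.03,0,0,0],[0.05,0.32,0.03,0,0,0],[0.05,0.32,0.02,0,0,0],[0.05,0.32,0,0,0,0]]'
python3 -m creep '[[0,0,0,0,0,0],[0,0,0,0,0,0],[0,0,0,0,0,0]]'
python3 - <<'E'
from h import *
o=status.get_obs();print(cr(o['eef_pos']))
b=camera('side');cv2.imwrite('pics/c7.png',cv2.resize(b[130:250,190:330,::-1],(700,600),interpolation=cv2.INTER_CUBIC))
g=b[150:240,215:270].max(2)<75;ys,xs=np.where(g);print(len(xs),xs.mean()+215,ys.mean()+150,ys.min()+150)
E
```

```text
clock: 8.95
eef_pos: [0.5131, 0.044, 0.0771]
tool_rot: [0.758, 0.653, 0.0, -0.0]
ft_force: [0.2, 0.0, 2.2]
grip_width: 0.0429
grasp_force: 1.0
clock: 9.25
eef_pos: [0.5129, 0.0436, 0.0769]
tool_rot: [0.758, 0.653, -0.0, -0.0]
ft_force: [0.3, 0.8, 1.4]
grip_width: 0.0426
grasp_force: 0.6
[-9.   0.2]
1912 240.57583682008368 182.07374476987448 150
```

```bash
python3 -m creep '[[0.05,0.35,0.05,0,0,0],[0.05,0.35,0.05,0,0,0],[0.05,0.35,0.05,0,0,0],[0.05,0.35,0.05,0,0,0],[0.05,0.35,0,0,0,0],[0.05,0.35,0,0,0,0],[0,0,0,0,0,0],[0,0,0,0,0,0]]'
python3 - <<'E'
from h import *
o=status.get_obs();print(cr(o['eef_pos']))
b=snap('side','s3.png')
g=b[150:240,215:270].max(2)<75;ys,xs=np.where(g);print(len(xs),xs.mean()+215,ys.mean()+150)
# is there dark where the lying lid's centre/outline would be; and at standing-lean place
for x in(.06,.08): 
  for z in(.03,.0435,.06): 
    P=F+x*D;u,v=proj('side',[*P,z]);print(x,z,(u.round(),v.round()),b[int(v),int(u)])
E
```

```text
clock: 10.1
eef_pos: [0.516, 0.0647, 0.079]
tool_rot: [0.758, 0.653, -0.0, -0.0]
ft_force: [0.1, 0.0, -0.6]
grip_width: 0.0429
grasp_force: 0.0
[12.4  0.3]
2167 237.94139363174895 183.07152745731426
0.06 0.03 (np.float64(227.0), np.float64(220.0)) [117 105  83]
0.06 0.0435 (np.float64(227.0), np.float64(215.0)) [52 45 38]
0.06 0.06 (np.float64(227.0), np.float64(210.0)) [54 48 39]
0.08 0.03 (np.float64(223.0), np.float64(222.0)) [153 141 114]
0.08 0.0435 (np.float64(223.0), np.float64(218.0)) [202 183 150]
0.08 0.06 (np.float64(223.0), np.float64(213.0)) [55 48 39]
```

The force is gone, and there are dark lid pixels above the stop plate in the side view at (223,213), so the jar has fallen. I'll rise, go back, and come down behind the base.

```bash
python3 -m creep '[[0,0,1.5,0,0,0],[0,0,1.5,0,0,0],[-0.3,-2,0,0,0,0],[-0.3,-2,0,0,0,0],[-0.3,-2,0,0,0,0],[0,0,0,0,0,0]]'
python3 - <<'E'
from h import *
o=status.get_obs();print(cr(o['eef_pos']),o['eef_pos'])
a=snap('top','t4.png');b=snap('side','s4.png')
A=cv2.resize(a[150:235,180:280,::-1],(400,340));B=cv2.resize(b[150:250,190:290,::-1],(400,400))
C=np.zeros((400,800,3),np.uint8);C[:340,:400]=A;C[:,400:]=B;cv2.imwrite('pics/c8.png',C)
E
```

```text
clock: 10.75
eef_pos: [0.5065, 0.0026, 0.1091]
tool_rot: [0.759, 0.651, -0.0, 0.0]
ft_force: [0.1, -0.1, 0.4]
grip_width: 0.0427
grasp_force: 0.0
[-50.4   0.3] [0.50652455 0.00258718 0.10914012]
```

View pics/c8.png

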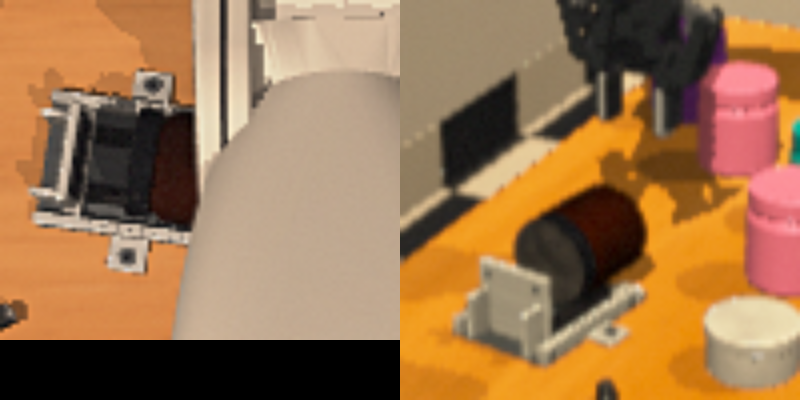

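This was my last view. The jar lies along the rollers (side (240,210)), lid towards the stop. The lid's edge at top (213,190) is some 25–28 mm short of the pad at about (201,190). I'll lower behind the base and push.

```bash
python3 -m creep '[[0,0,-2,0,0,0],[0,0,-2,0,0,0],[0,0,-2,0,0,0],[0,0,-1,0,0,0],[0,0,0,0,0,0]]'
python3 -m creep '[[0.08,0.5,0,0,0,0],[0.08,0.5,0,0,0,0],[0.07,0.5,0,0,0,0],[0.06,0.4,0,0,0,0],[0.06,0.4,0,0,0,0],[0.06,0.4,0,0,0,0],[0.06,0.4,0,0,0,0],[0.06,0.4,0,0,0,0]]'
python3 -m creep '[[0.05,0.3,0,0,0,0],[0.05,0.3,0,0,0,0],[0.05,0.3,0,0,0,0],[0.04,0.3,0,0,0,0]]'
python3 -c "
from h import *
o=status.get_obs();print(cr(o['eef_pos']))"
```

```text
clock: 11.35
eef_pos: [0.5058, 0.0052, 0.0377]
tool_rot: [0.757, 0.653, -0.001, -0.001]
ft_force: [-0.9, 0.3, 0.0]
grip_width: 0.0428
grasp_force: 0.0
clock: 12.15
eef_pos: [0.5124, 0.0397, 0.0392]
tool_rot: [0.758, 0.653, -0.0, 0.0]
ft_force: [0.5, -0.9, 0.5]
grip_width: 0.0427
grasp_force: 0.6
clock: 12.55
eef_pos: [0.5142, 0.0517, 0.0391]
tool_rot: [0.758, 0.653, -0.0, -0.0]
ft_force: [0.2, -1.2, 1.3]
grip_width: 0.0429
grasp_force: 0.6
[-0.7  0.1]
```

```bash
for i in 1 2 3 4 5 6; do python3 -m creep '[[0.02,0.1,0,0,0,0]]' | egrep 'eef|ft'; done
```

```text
eef_pos: [0.5144, 0.0529, 0.0391]
ft_force: [-0.4, -1.3, 0.5]
eef_pos: [0.5145, 0.0536, 0.039]
ft_force: [0.5, -1.1, 0.4]
eef_pos: [0.5146, 0.0546, 0.039]
ft_force: [-0.6, -1.3, 0.5]
eef_pos: [0.5147, 0.0548, 0.039]
ft_force: [-2.1, -5.6, 2.6]
eef_pos: [0.5147, 0.0547, 0.039]
ft_force: [-2.6, -8.5, 3.8]
eef_pos: [0.5147, 0.0547, 0.0391]
ft_force: [-2.8, -11.9, 3.6]
```

The force rose sharply at the expected place (the lid works out at 91.4 mm), so the jar is home. I'll back away and up, then check.

```bash
python3 -m creep '[[-0.02,-0.2,0,0,0,0],[-0.05,-0.3,0,0,0,0],[-0.15,-1,0,0,0,0],[-0.3,-2,0,0,0,0],[-0.3,-2,1,0,0,0],[0,-2,3,0,0,0],[0,-3,3,0,0,0],[0,-3,3,0,0,0]]' | egrep 'eef|ft'
python3 -m creep '[[-1,-4,3,0,0,0],[-1,-4,2,0,0,0],[-1,-4,0,0,0,0],[-1,-4,0,0,0,0],[0,-3,0,0,0,0],[0,0,0,0,0,0],[0,0,0,0,0,0]]' | egrep 'clock|eef|ft'
python3 - <<'E'
from h import *
a=snap('top','t5.png');b=snap('side','s5.png')
m=np.zeros(a.shape[:2],np.uint8);h=cv2.cvtColor(a,cv2.COLOR_RGB2HSV)
# amber body: dark reddish, in cradle ROI
r=(slice(165,220),slice(188,250));A=a.astype(int)
m[r]=((A[...,0]-A[...,2]>12)&(A[...,0]<95))[r]*255
cs,_=cv2.findContours(m,0,2);c=max(cs,key=cv2.contourArea);rc=cv2.minAreaRect(c);print(rc,cv2.contourArea(c))
for p in cv2.boxPoints(rc): print(cr(onz('top',*p,.0435)))
t=cv2.imread('pics/t0.png')[:,:,::-1]
d=np.abs(a.astype(int)-t).max(2)
for n,(x0,y0,x1,y1) in dict(roll=(105,187,136,216),lj=(115,140,150,172),tin=(200,242,230,272),marker=(133,224,188,257)).items(): print(n,(d[y0:y1,x0:x1]>60).sum())
E
```

```text
eef_pos: [0.5069, -0.0783, 0.14]
ft_force: [0.8, 0.1, -0.1]
clock: 14.65
eef_pos: [0.467, -0.2671, 0.1882]
ft_force: [1.1, -0.1, -1.1]
((218.91891479492188, 190.9864959716797), (28.76982307434082, 27.290231704711914), 9.462322235107422) 658.0
[80.  31.6]
[ 79.2 -34. ]
[ 10.3 -32.2]
[11.5 33.4]
roll 0
lj 0
tin 0
marker 0
```

The body spans 11 to 80 mm along the cradle (expected 14 to 80). It is centred within 1 mm and parallel to the cradle's axis, and the four objects to be left alone are unchanged. I'll hand it in.

```bash
python3 -c "
from h import *
print(ticket.job_done())"
```

```text
the job is handed in; nothing more can be done
None
```

The job is handed in (no verdict came back): the amber jar lies on both rollers with its lid home against the end stop, and the label roll, labelled jar, tin and marker look unchanged in the last top picture.

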